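# Refit the bayonet filler cap of a hydraulic power unit

### The job

Close the hydraulic tank: pick the loose filler cap up by its bar, set it on the filler neck and turn it gently, by feel, until it drops into the notches. Then press it down lightly and twist it clockwise (seen from above) until its ramps have drawn it fully home at the stop and it stays tight on its seal when you let go. Never force it, down on the thin rim or round past its stop, and leave the other things on the bench where they are.

Things in the scene. Friction and masses are not known exactly. Their poses are not given: they have to be found in the camera images.
- tank: Hydraulic power unit, fixed: grey steel tank 256 (x) x 436 (y) x 150 mm high, frame at the centre of its underside, z up. A motor stands on its -y half (up to 300 mm high), a block with gauge (up to 265 mm) at x 75, y -20 mm. The filler neck stands on top at x -30, y 110 mm. More than 40 N on its rim bends it.
- filler_mouth (a point): Centre of the top of the neck's flat rim, 180 mm above the bench; axes as the tank's. Rim 62 mm across, 3 mm thick, two opposite notches 25 deg wide. The line through the notches lies 45 deg counter-clockwise (from above) of the tank's x axis, up to 20 deg more or less from unit to unit: this pose does not tell. The stop is 45 deg clockwise of the notches; over 1 Nm there harms it.
- seal (a joint): How far the sprung rubber seal ring in the neck's mouth is pressed in, m. At 0 it stands 4.5 mm above the rim; 3.6 N starts it, then 3 N per mm; bottom at 4.5 mm. With the cap dropped in and turned clockwise, the ramps below the rim draw it down; fully home they hold the seal at about 3.4 mm. About 1 mm of press is needed for the tongues to start under the ramps.
- cap: The filler cap, loose on the bench: steel disc with skirt, 75 mm across, 0.18 to 0.29 kg, frame at the centre of the skirt's underside, z up. Inside the skirt (bore 66 mm) two opposite tongues 9 mm wide, undersides 2.5 mm above the skirt's edge, on the cap's x axis below the bar's ends. Origin over the bench: 177.5 mm resting on the rim, 172 dropped on the seal, 168.5 locked.
- cap_grip (a point): Where to hold the cap: on its axis, in the upper part of the black bar grip, 38 mm above the skirt's edge. The bar is 62 mm long along the cap's x, 14 mm thick (y), and rises from 16 mm (the disc's top) to 48 mm above the skirt's edge. Half a turn about z makes no difference to the cap.
- driver: Bystander: 210 mm screwdriver with a brown handle lying on the bench beyond the cap, origin under its middle.
- oil_bottle_mid (a point): Bystander: middle of a grey plastic oil bottle, 72 mm across, 190 mm high, standing on the bench.
- tin_mid (a point): Bystander: middle of an open metal tin, 72 mm across, 70 mm high, standing on the bench beyond the cap.
Things that resemble listed ones, but are neither listed nor needed, are in the scene too. What is shaped like the cap but purple is not meant.

How it is judged (in metres and radians):
On the way:
1. the cap has dropped into the notches of the neck (origin under 173.5 mm high, within 4 mm of the neck's axis) (horizontal distance between cap and filler_mouth below 0.004 m and z of cap in the frame of tank below 0.1735 m), for 0.05 s.
At the end, for the whole second after the job is handed in: The cap sits level (within 3 degrees) and centred (within 4 mm) on the neck, at rest and released, and its ramps hold the seal at least 3.1 mm down (value of joint seal above 0.0031 m and horizontal distance between cap and filler_mouth below 0.004 m and angle between cap's own z axis and vertical below 0.05 rad and linear speed of cap below 0.01 m/s); the robot touches nothing.
It fails at once if the cap is pushed on the rim, neck or tank with more than 40 N before it is home (seal less than 2.8 mm down) (value of joint seal below 0.0028 m and contact force between cap and tank above 40 N).
It fails at once if the cap is forced against its stop or rim with more than 80 N (contact force between cap and tank above 80 N).
It fails at once if the robot knocks the power unit with more than 25 N (contact force between any of the arm, the fingers and tank above 25 N).
It fails at once if a bystander is moved by more than 15 mm (distance of any of driver, oil_bottle_mid, tin_mid from where it was at the start of the episode above 0.015 m).
It also fails if it takes over 64 s, if anything falls off the work surface, if the arm or the gripper's body presses on something with over 40 N, if the wrist force passes 120 N, or if a joint passes its speed limit or range.

### The arm

A 6-joint arm with a two-finger parallel gripper is mounted at the origin on the work surface. World frame = base frame: x ahead of the robot, y to its left, z up, the work surface at z = 0. Lengths are in mm, angles in rad, forces in N, time in s.
With the tool pointing down it reaches from about 300 to 750 mm from the base axis. Payload 8.5 kg.
Tool frame: the origin (TCP) lies on the centre line of the jaws, within the pads' length; the fingertips stand 25 mm ahead of it and the grasp point (between the pads) lies 6 mm ahead of it; z points along the fingers, y is the direction in which the jaws open and shut (so a half turn about z gives the same grasp; the last joint's range is limited). The gripper opens to 85 mm and grips with 20 to 120 N. Pads are 22 mm wide; open, the fingers measure 114 mm over their backs; the gripper's body (76 mm by 85 mm) begins 54 mm behind the grasp point. The pads swing forward as they close: fully open they stand 13 mm farther back than shut.
Start: joints at [1.123, 0.381, 1.297, -0, 1.464, -0.215], TCP at [126.879, 535.147, 256.322] pointing down, gripper open.
Joint ranges: [-3.11, 3.11], [-0.89, 2.33], [0.22, 2.48], [-1.42, 4.56], [0.17, 2.85], [-2.88, 2.88]. Speed limits (rad/s): [2.39, 2.39, 3.14, 3.14, 3.14, 3.14].

### API

Orientations are given as a 3x3 rotation matrix whose columns are the frame's x, y, z axes.
In Python, from workcell import env, snapshot, get_calibration, job gives the robot as it stands.
- The arm moves only by the tool apply_moves, never from a script. Its argument "moves" is a list of rows, each an object with "xyz": the shift along the tool's x, y, z in cm, a list of three; "angular": the turn, a rotation vector about the tool's x, y, z in degrees, a list of three; "fingers": the opening, from -1 (shut) to 1 (fully open), so that 0 is half open. In form: [{"xyz": [tx, ty, tz], "angular": [rx, ry, rz], "fingers": fingers}, ...]. A call has 1 to 10 rows; each row shifts and turns the pose as measured when the row begins, along the tool's axes as they then stand; what a row does not reach is not made up. A row lasts 1/8 s, in which the tool goes at most 62.5 mm and 10.7 degrees, less where a joint would pass 70% of its speed; a pose out of reach is approached as far as the arm can. A call is refused whole if a number of a shift passes 6.25 or a number of a turn 10.7, either way. A call with a gripper value outside its range is refused whole. The fingers move at their own pace and stop on an object; the grip force is fixed at half the most. Time passes only in rows, so rows that do not move let the fingers close. It gives the time, the measured TCP pose, the force and the opening at its end, in the units of the state.
- env.state(): the state, without advancing time (a new reading comes with each control period).
- snapshot(name): name is "side" or "top"; returns the picture (420x560x3 uint8, red, green, blue); there is no depth.
- get_calibration(name): a dict with "K" (3x3 intrinsics, pixels), "rvec" (rotation vector, rad) and "tvec" (3), from world to camera coordinates, as OpenCV has them. Camera axes: x right, y down, z forward; pixel columns grow to the right and rows downward; lengths in mm; the calibration is good to about 2 mm. A picture is of the moment at which its call begins. get_calibration takes no time and is no camera call.
- job.hand_in(): hands the job in, once; it reports no verdict.
The state is a dict: "clock": time; "joint_positions": joint angles; "joint_velocities": joint speeds; "tau": joint torques, N m; "tcp_pos": TCP position; "tcp_rot": TCP orientation; "contact_force": force on the tool from outside, world axes, zero at the start; "torque": the same for the moment, N m; "width": finger opening in mm.
Only numpy, scipy, OpenCV 4.12 (cv2) and the standard library are available. Lean on these libraries where they do the work, as an engineer would, in place of code of your own. Each camera call takes 0.05 s, during which the arm holds its last target.

## Working session

There is one attempt and no reset: what is moved stays moved. The work goes in short steps, Python scripts to look and compute and a tool call to move; the robot and the scene stay as the last step left them, time stands still between calls to the robot, and variables do not carry over. Pictures are saved under pics/ and viewed, and the job is handed in when it is done.

Besides the shell and the picture viewer there is one more tool, called after ">>>" as name(argument=value, ...) on one line, values as JSON. apply_moves: Moves the arm, as the interface text tells. Its arguments: {"type":"object","properties":{"moves":{"type":"array","items":{"type":"object","properties":{"xyz":{"type":"array","items":{"type":"number"}},"angular":{"type":"array","items":{"type":"number"}},"fingers":{"type":"number"}}}}},"required":["moves"]}

```bash
mkdir -p pics; ls
python3 - <<'E'
from workcell import env, snapshot, get_calibration, job
import cv2
for n in("side","top"):
    im=snapshot(n); cv2.imwrite(f"pics/{n}0.png",im[...,::-1]); c=get_calibration(n); print(n,c)
    R=cv2.Rodrigues(c["rvec"])[0]; print(-R.T@c["tvec"].ravel() if hasattr(c["tvec"],"ravel") else 0)
print(env.state())
E
```

```text
pics
side {'K': array([[399.396249  ,   0.        , 280.12667175],
       [  0.        , 399.396249  , 206.17295291],
       [  0.        ,   0.        ,   1.        ]]), 'rvec': array([ 2.2820087 , -0.79161655,  0.2874602 ]), 'tvec': array([-387.79735721,  430.10132783,  550.53438821])}
[ 279.87634926 -290.88470484  689.57767704]
top {'K': array([[463.27957328,   0.        , 274.90633213],
       [  0.        , 463.27957328, 208.80981495],
       [  0.        ,   0.        ,   1.        ]]), 'rvec': array([ 2.18506391, -2.16217054,  0.0972669 ]), 'tvec': array([144.80959836, 620.0453927 , 986.16776513])}
[ 525.85687843  148.82070297 1038.88397405]
{'clock': 0.1, 'joint_positions': array([ 1.12269819e+00,  3.81137628e-01,  1.29815023e+00, -4.81526417e-06,
        1.46360203e+00, -2.15324832e-01]), 'joint_velocities': array([ 5.97797576e-05, -4.43987351e-05, -1.02968496e-03,  1.95299714e-03,
       -1.51063662e-03, -7.47301724e-04]), 'tau': array([ 2.94433754e-03, -4.49220121e+01, -2.31655955e+01, -2.15695686e-04,
        3.60914688e-03,  1.79887456e-05]), 'tcp_pos': array([126.78903066, 534.95486331, 255.78037741]), 'tcp_rot': array([[-9.73030445e-01,  2.30676056e-01, -5.57717967e-04],
       [ 2.30676569e-01,  9.73029778e-01, -1.17124297e-03],
       [ 2.72498481e-04, -1.26830753e-03, -9.99999159e-01]]), 'contact_force': array([-1.15520776, -0.19161826,  0.00832335]), 'torque': array([0.00618928, 0.00653568, 0.008911  ]), 'width': 85.31194852260313}
```

View pics/side0.png

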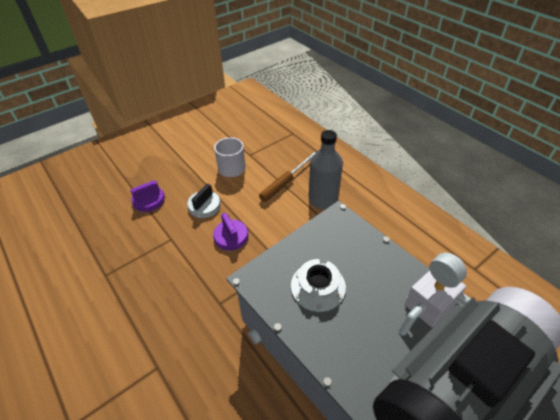

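View pics/top0.png

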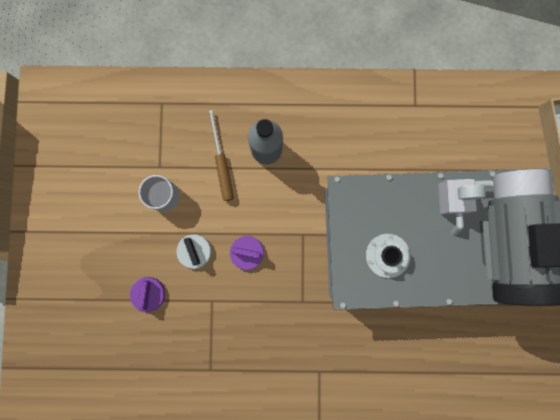

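The side view shows the white cap with its black bar at about (204,204), with purple decoys at (148,196) and (231,234) and the neck at (319,285). In the top view the cap is at about (193,252) and the neck at (388,255). Next I'll zoom in.

```bash
cat > h.py <<'E'
import numpy as np, cv2
from workcell import env, snapshot, get_calibration, job
def ray(n,uv):
    c=get_calibration(n);R=cv2.Rodrigues(c["rvec"])[0]
    p=cv2.undistortPoints(np.array([[uv]],float),c["K"],None).ravel()
    return -R.T@c["tvec"], R.T@np.array([p[0],p[1],1])
def onz(n,uv,z):
    o,d=ray(n,uv); return o+d*(z-o[2])/d[2]
def proj(n,P):
    c=get_calibration(n); return cv2.projectPoints(np.array(P,float).reshape(-1,1,3),c["rvec"],c["tvec"],c["K"],None)[0].reshape(-1,2)
E
python3 - <<'E'
from h import *
t=cv2.imread("pics/top0.png"); s=cv2.imread("pics/side0.png")
a=cv2.resize(t[225:285,355:425],None,fx=5.5,fy=5.5,interpolation=cv2.INTER_CUBIC)
b=cv2.resize(s[250:320,280:360],None,fx=5,fy=5,interpolation=cv2.INTER_CUBIC)
c=cv2.resize(t[230:275,165:225],None,fx=6,fy=6,interpolation=cv2.INTER_CUBIC)
W=np.zeros((600,800,3),np.uint8); W[:330,:385]=a; W[:350,390:790]=b; W[330:600,:360]=c
cv2.imwrite("pics/z0.png",W)
# bar & disc in top, side
for n,im,(x0,y0,x1,y1) in(("top",t,(170,230,220,275)),("side",s,(180,175,228,222))):
    g=im[y0:y1,x0:x1]; hsv=cv2.cvtColor(g,cv2.COLOR_BGR2HSV)
    blk=((hsv[...,2]<60)).astype(np.uint8); wht=((hsv[...,1]<60)&(hsv[...,2]>120)).astype(np.uint8)
    for nm,m in(("blk",blk),("wht",wht)):
        k,l,st,ce=cv2.connectedComponentsWithStats(m)
        i=1+np.argmax(st[1:,4]); cn=cv2.findContours((l==i).astype(np.uint8),0,2)[0][0]
        print(n,nm,st[i],ce[i]+[x0,y0],cv2.minAreaRect(cn+[x0,y0]))
        if nm=="wht": print(cv2.fitEllipse(cv2.convexHull(cn+[x0,y0])))
E
```

```text
top blk [ 15   9  15  25 154] [192.27272727 251.07792208] ((192.22193908691406, 251.10244750976562), (26.322994232177734, 6.07453727722168), 69.775146484375)
top wht [  6   4  35  35 697] [193.27833572 250.70014347] ((193.0, 251.0), (34.0, 34.0), 90.0)
((193.04725646972656, 250.8903045654297), (33.98014450073242, 35.07667922973633), 36.887935638427734)
side blk [ 13  11  19  24 227] [201.8722467  197.54185022] ((202.0, 197.00001525878906), (9.899494171142578, 25.45584487915039), 45.0)
side wht [ 22  17  19  22 199] [211.98994975 203.77889447] ((212.0330352783203, 204.74057006835938), (11.461172103881836, 24.185016632080078), 29.05460548400879)
((209.53225708007812, 202.7926025390625), (16.96062660217285, 24.10686492919922), 45.00025939941406)
```

View pics/z0.png

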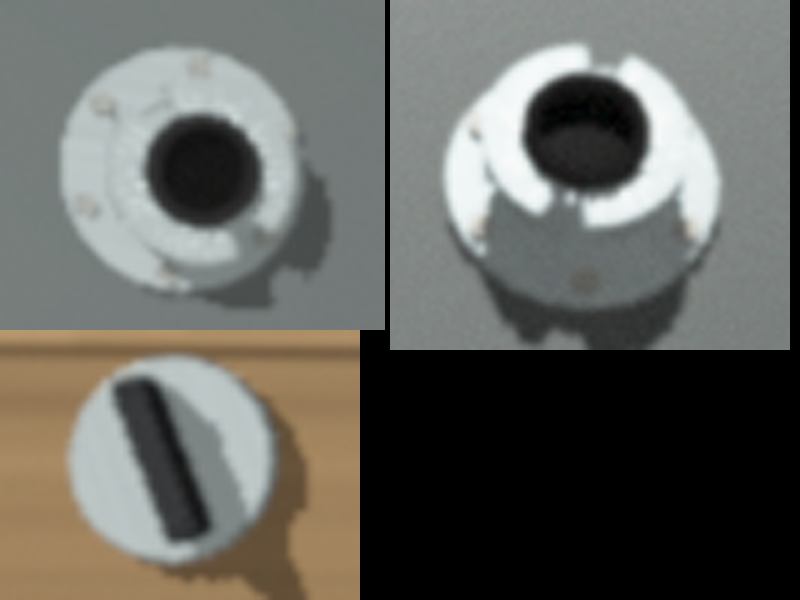

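Run:
```python
from h import *
f=lambda x,y:(280+(x-390)/5-.4,250+y/5-.4)
A=[(590,47),(625,57)];B=[(545,215),(583,222)]
a=[onz("side",f(*p),180) for p in A];b=[onz("side",f(*p),180) for p in B]
for p in a+b: print(p.round(1))
an,bn=sum(a)/2,sum(b)/2; print("c",(an+bn)/2,"dist",np.linalg.norm(an-bn),"ang",np.degrees(np.arctan2(*(an-bn)[1::-1])))
print([np.linalg.norm(a[0]-a[1]),np.linalg.norm(b[0]-b[1])])
for z in(180,184.5): print("side hole",onz("side",f(587,130),z),"top hole",onz("top",(355+203/5.5-.4,225+170/5.5-.4),z))
# tank corners in top
for uv in[(327,175),(333,309)]: print("tank corner",onz("top",uv,150))
for uv in[(235,281),(343,207)]: print("side bolts",onz("side",uv,150))
for uv in[(336,179),(343,305)]: print("top bolts",onz("top",uv,150))
# cap
m=cv2.boxPoints(((192.22,251.10),(26.3,6.07),69.775)); 
print("cap bar top z46",onz("top",(192.2,251.1),46)); 
d=onz("top",(192.2+13*np.cos(np.radians(69.775)),251.1+13*np.sin(np.radians(69.775))),48)-onz("top",(192.2-13*np.cos(np.radians(69.775)),251.1-13*np.sin(np.radians(69.775))),48)
print("bar dir",d,np.degrees(np.arctan2(d[1],d[0])))
print("disc top",onz("top",(193.0,250.9),14), "bar side",onz("side",(202,197.3),40))
for u in [(158,193),(267,128),(247,254),(148,295)]: print(u,onz("top",u,60))
```

```text
[541.6 -39.8 180. ]
[547.5 -49.3 180. ]
[492.1 -75.8 180. ]
[499.2 -84.3 180. ]
c [520.0926397  -62.32125571 180.        ] dist 60.381063777386835 ang 35.99040195969469
[np.float64(11.183403104389036), np.float64(11.083885826588062)]
side hole [520.81005577 -61.76998697 180.        ] top hole [520.37700697 -64.95977101 180.        ]
side hole [518.68240825 -63.79326287 184.5       ] top hole [520.40571797 -63.83969873 184.5       ]
tank corner [674.24367699  50.70418175 150.        ]
tank corner [418.4598219   39.28730782 150.        ]
side bolts [425.23817207  26.33049252 150.        ]
side bolts [667.30038983  34.58575187 150.        ]
top bolts [666.58771389  33.26549903 150.        ]
top bolts [426.10952399  20.38244319 150.        ]
cap bar top z46 [524.37460862 326.88479171  46.        ]
bar dir [-51.54937733 -20.54738077   0.        ] -158.26796676250552
disc top [524.7843553  330.87211073  14.        ] bar side [518.28593664 322.490847    40.        ]
(158, 193) [646.79468873 400.52621115  60.        ]
(267, 128) [790.39374875 170.15663945  60.        ]
(247, 254) [519.54501123 208.93100834  60.        ]
(148, 295) [432.19498236 414.18749657  60.        ]
```

>>> apply_moves(moves=[{"xyz": [-4.3, -1.1, 0], "angular": [0, 0, 0], "fingers": 1}, {"xyz": [-4.3, -1.1, 0], "angular": [0, 0, 0], "fingers": 1}, {"xyz": [-4.3, -1.1, 0], "angular": [0, 0, 0], "fingers": 1}, {"xyz": [-4.3, -1.1, 0], "angular": [0, 0, 0], "fingers": 1}, {"xyz": [-4.3, -1.1, 0], "angular": [0, 0, 0], "fingers": 1}, {"xyz": [-4.3, -1.1, 0], "angular": [0, 0, 0], "fingers": 1}, {"xyz": [-4.3, -1.1, 0], "angular": [0, 0, 0], "fingers": 1}, {"xyz": [-4.3, -1.1, 0], "angular": [0, 0, 0], "fingers": 1}, {"xyz": [-4.3, -1.1, 0], "angular": [0, 0, 0], "fingers": 1}, {"xyz": [-4.3, -1.1, 0], "angular": [0, 0, 0], "fingers": 1}])

```text
clock: 1.35
tcp_pos: [529.1, 323.2, 251.8]
tcp_rot: [[-0.974, 0.225, -0.007], [0.225, 0.974, -0.005], [0.005, -0.007, -1.0]]
contact_force: [0.9, 0.7, -0.1]
width: 85.4
```

>>> apply_moves(moves=[{"xyz": [0, 0, 0], "angular": [0, 0, 10.4], "fingers": 1}, {"xyz": [0, 0, 0], "angular": [0, 0, 10.4], "fingers": 1}, {"xyz": [0, 0, 0], "angular": [0, 0, 10.4], "fingers": 1}, {"xyz": [0, 0, 0], "angular": [0, 0, 10.4], "fingers": 1}, {"xyz": [0, 0, 0], "angular": [0, 0, 10.4], "fingers": 1}, {"xyz": [0, 0, 0], "angular": [0, 0, 10.4], "fingers": 1}, {"xyz": [0, 0, 0], "angular": [0, 0, 10.4], "fingers": 1}, {"xyz": [0, 0, 0], "angular": [0, 0, 10.4], "fingers": 1}, {"xyz": [0, 0, 0], "angular": [0, 0, 10.4], "fingers": 1}, {"xyz": [0, 0, 0], "angular": [0, 0, 10.4], "fingers": 1}])

```text
clock: 2.6
tcp_pos: [531.0, 320.1, 245.6]
tcp_rot: [[0.507, 0.862, -0.017], [0.862, -0.507, -0.009], [-0.017, -0.01, -1.0]]
contact_force: [-0.9, 0.2, -0.2]
width: 85.2
```

```bash
cat >> h.py <<'E'
def st(target=None,jaw=None):
    s=env.state();p=s["tcp_pos"];R=s["tcp_rot"]
    print("t",round(s["clock"],2),"tcp",p.round(1),"jaw",round(np.degrees(np.arctan2(R[1,1],R[0,1])),2),"z",R[:,2].round(4),"F",s["contact_force"].round(2),"M",s["torque"].round(3),"w",round(s["width"],1),"j6",round(np.degrees(s["joint_positions"][5]),1))
    if target is not None: print("tool shift cm",(R.T@(np.array(target)-p)/10).round(3))
    if jaw is not None: print("rz",round((np.degrees(np.arctan2(R[1,1],R[0,1]))-jaw+180)%360-180,2), "tilt fix rotvec deg", np.degrees(R.T@np.cross(R[:,2],[0,0,-1])).round(2))
    return s
E
python3 -c "
from h import *
st([523.5,330.5,256],-68.3)"
```

```text
t 2.6 tcp [531.  320.1 245.6] jaw -30.47 z [-0.0175 -0.0094 -0.9998] F [-0.87  0.22 -0.25] M [ 0.021 -0.039 -0.042] w 85.2 j6 50.7
tool shift cm [ 0.501 -1.19  -1.039]
rz 37.83 tilt fix rotvec deg [-0.59  0.97 -0.  ]
```

>>> apply_moves(moves=[{"xyz": [0.5, -1.2, 0], "angular": [0, 0, 10], "fingers": 1}, {"xyz": [0, 0, 0], "angular": [0, 0, 10], "fingers": 1}, {"xyz": [0, 0, 0], "angular": [0, 0, 10], "fingers": 1}, {"xyz": [0, 0, 0], "angular": [-0.6, 1, 8], "fingers": 1}, {"xyz": [0, 0, 0], "angular": [0, 0, 0], "fingers": 1}])

```text
clock: 3.22
tcp_pos: [522.4, 330.5, 243.2]
tcp_rot: [[0.938, 0.346, -0.002], [0.346, -0.938, -0.014], [-0.006, 0.012, -1.0]]
contact_force: [-0.6, -0.3, 0.5]
width: 85.3
```

Run:
```python
from h import *
st([523.5,330.5,70],-68.3)
t=snapshot("top");s=snapshot("side")
cv2.imwrite("pics/t1.png",t[...,::-1]);cv2.imwrite("pics/s1.png",s[...,::-1])
```

```text
t 3.23 tcp [522.4 330.5 243.2] jaw -69.73 z [-0.0017 -0.0135 -0.9999] F [-0.62 -0.3   0.53] M [ 0.024 -0.008 -0.02 ] w 85.3 j6 91.4
tool shift cm [ 0.216 -0.169 17.32 ]
rz -1.43 tilt fix rotvec deg [ 0.69  0.36 -0.  ]
```

View pics/s1.png

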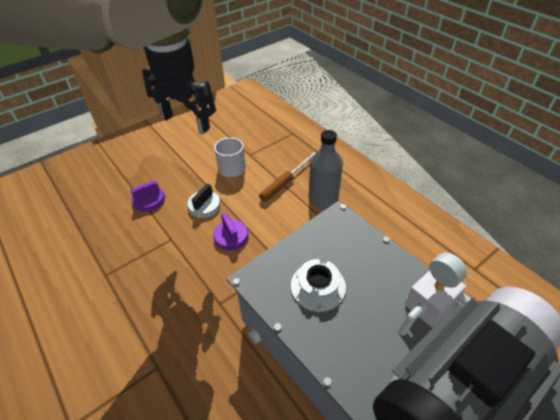

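>>> apply_moves(moves=[{"xyz": [0.2, -0.2, 3], "angular": [0.7, 0.4, -1.4], "fingers": 0.2}, {"xyz": [0, 0, 5], "angular": [0, 0, 0], "fingers": 0.2}, {"xyz": [0, 0, 5], "angular": [0, 0, 0], "fingers": 0.2}, {"xyz": [0, 0, 3], "angular": [0, 0, 0], "fingers": 0.2}, {"xyz": [0, 0, 0], "angular": [0, 0, 0], "fingers": 0.2}])

```text
clock: 3.95
tcp_pos: [524.9, 332.9, 79.4]
tcp_rot: [[0.924, 0.382, 0.001], [0.382, -0.924, 0.002], [0.002, -0.001, -1.0]]
contact_force: [0.1, 0.5, 0.8]
width: 51.0
```

Run:
```python
from h import *
st([523.5,330.5,47],-68.3)
```

```text
t 3.95 tcp [524.9 332.9  79.4] jaw -67.52 z [ 0.0014  0.0021 -1.    ] F [0.14 0.45 0.83] M [-0.017  0.051  0.005] w 51.0 j6 88.9
tool shift cm [-0.225  0.171  3.237]
rz 0.78 tilt fix rotvec deg [-0.08 -0.12 -0.  ]
```

>>> apply_moves(moves=[{"xyz": [-0.2, 0.15, 2], "angular": [0, 0, 0.8], "fingers": 0.2}, {"xyz": [0, 0, 0.9], "angular": [0, 0, 0], "fingers": 0.2}, {"xyz": [0, 0, 0], "angular": [0, 0, 0], "fingers": 0.2}])

```text
clock: 4.32
tcp_pos: [525.9, 331.6, 53.8]
tcp_rot: [[0.928, 0.372, 0.007], [0.372, -0.928, 0.004], [0.008, -0.001, -1.0]]
contact_force: [-0.4, -0.5, 0.5]
width: 51.3
```

Run:
```python
from h import *
st([523.5,330.5,46.5],-68.3)
s=snapshot("side");t=snapshot("top")
W=np.hstack([cv2.resize(x,(400,400),interpolation=cv2.INTER_CUBIC) for x in(s[150:250,150:250],t[200:300,140:240])])
cv2.imwrite("pics/g1.png",W[...,::-1])
```

```text
t 4.33 tcp [525.9 331.6  53.8] jaw -68.14 z [ 0.0071  0.0044 -1.    ] F [-0.36 -0.52  0.46] M [0.011 0.017 0.02 ] w 51.3 j6 89.4
tool shift cm [-0.264  0.013  0.733]
rz 0.16 tilt fix rotvec deg [-0.08 -0.47  0.  ]
```

View pics/g1.png

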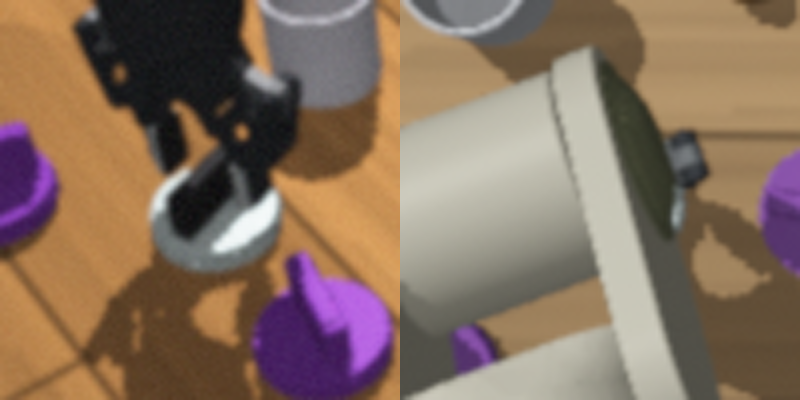

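The jaws straddle the black bar, with the fingers at about crop (165,145) and (260,160). I'll lower and close.

>>> apply_moves(moves=[{"xyz": [-0.25, 0, 0.65], "angular": [0, -0.5, 0], "fingers": 0.2}, {"xyz": [0, 0, 0.05], "angular": [0, 0, 0], "fingers": -0.4}, {"xyz": [0, 0, -0.05], "angular": [0, 0, 0], "fingers": -0.7}, {"xyz": [0, 0, -0.05], "angular": [0, 0, 0], "fingers": -1}, {"xyz": [0, 0, -0.05], "angular": [0, 0, 0], "fingers": -1}])

```text
clock: 5.05
tcp_pos: [523.8, 331.0, 49.5]
tcp_rot: [[0.928, 0.373, 0.001], [0.373, -0.928, 0.002], [0.001, -0.002, -1.0]]
contact_force: [-0.2, -0.3, -2.6]
width: 12.6
```

Run:
```python
from h import *
st([523.5,330.5,46.5],-68.3)
```

```text
t 5.05 tcp [523.8 331.   49.5] jaw -68.12 z [ 5.0e-04  1.9e-03 -1.0e+00] F [-0.16 -0.3  -2.6 ] M [-0.003  0.001 -0.024] w 12.6 j6 89.4
tool shift cm [-0.045  0.033  0.303]
rz 0.18 tilt fix rotvec deg [-0.09 -0.07  0.  ]
```

>>> apply_moves(moves=[{"xyz": [0, 0, -2], "angular": [0, 0, 0], "fingers": -1}, {"xyz": [0, 0, -4], "angular": [0, 0, 0], "fingers": -1}, {"xyz": [0, 0, -5], "angular": [0, 0, 0], "fingers": -1}, {"xyz": [0, 0, -5], "angular": [0, 0, 0], "fingers": -1}, {"xyz": [0, 0, -5], "angular": [0, 0, 0], "fingers": -1}, {"xyz": [0, 0, -2.5], "angular": [0, 0, 0], "fingers": -1}, {"xyz": [0, 0, -0.1], "angular": [0, 0, 0], "fingers": -1}])

```text
clock: 5.92
tcp_pos: [522.9, 330.1, 290.3]
tcp_rot: [[0.928, 0.373, -0.006], [0.373, -0.928, -0.001], [-0.005, -0.002, -1.0]]
contact_force: [-0.4, -0.4, -2.8]
width: 13.0
```

Run:
```python
from h import *
st([519.8,-63.3,255],-54)
s=snapshot("side");
cv2.imwrite("pics/s2.png",s[...,::-1])
```

```text
t 5.92 tcp [522.9 330.1 290.3] jaw -68.13 z [-5.5e-03 -5.0e-04 -1.0e+00] F [-0.4  -0.44 -2.76] M [-0.     0.015  0.001] w 13.0 j6 89.4
tool shift cm [-14.923  36.396   3.556]
rz -14.13 tilt fix rotvec deg [-0.09  0.31  0.  ]
```

View pics/s2.png

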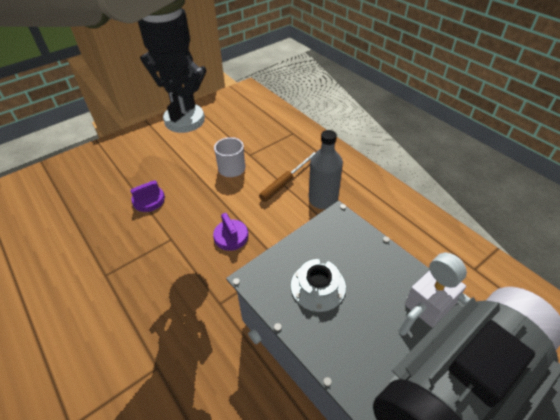

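>>> apply_moves(moves=[{"xyz": [-1.9, 4.6, -0.05], "angular": [0, 0, 0], "fingers": -1}, {"xyz": [-1.9, 4.6, -0.05], "angular": [0, 0, 0], "fingers": -1}, {"xyz": [-1.9, 4.6, -0.05], "angular": [0, 0, 0], "fingers": -1}, {"xyz": [-1.9, 4.6, -0.05], "angular": [0, 0, 0], "fingers": -1}, {"xyz": [-1.9, 4.6, -0.05], "angular": [0, 0, 0], "fingers": -1}, {"xyz": [-1.9, 4.6, -0.05], "angular": [0, 0, 0], "fingers": -1}, {"xyz": [-1.9, 4.6, -0.05], "angular": [0, 0, 0], "fingers": -1}, {"xyz": [-1.0, 2.4, -0.05], "angular": [0, 0, 0], "fingers": -1}, {"xyz": [0, 0, -0.05], "angular": [0, 0, -10], "fingers": -1}, {"xyz": [0, 0, -0.05], "angular": [0, 0, -10], "fingers": -1}])

```text
clock: 7.22
tcp_pos: [513.4, -56.2, 274.1]
tcp_rot: [[0.738, 0.674, -0.042], [0.675, -0.738, 0.002], [-0.03, -0.03, -0.999]]
contact_force: [0.1, -0.7, -3.3]
width: 13.0
```

Run:
```python
from h import *
st([519.8,-63.3,255],-46)
for n in("side","top"): cv2.imwrite(f"pics/{n}3.png",snapshot(n)[...,::-1])
a=cv2.imread("pics/side3.png")[140:340,220:420];b=cv2.imread("pics/top3.png")[160:360,290:490]
cv2.imwrite("pics/z3.png",np.hstack([cv2.resize(x,(400,400),interpolation=cv2.INTER_CUBIC) for x in(a,b)]))
```

```text
t 7.22 tcp [513.4 -56.2 274.1] jaw -47.6 z [-0.0417  0.0019 -0.9991] F [ 0.1  -0.72 -3.26] M [-0.002 -0.025  0.012] w 13.0 j6 28.5
tool shift cm [0.049 1.013 1.881]
rz -1.6 tilt fix rotvec deg [-1.69  1.69  0.  ]
```

View pics/z3.png

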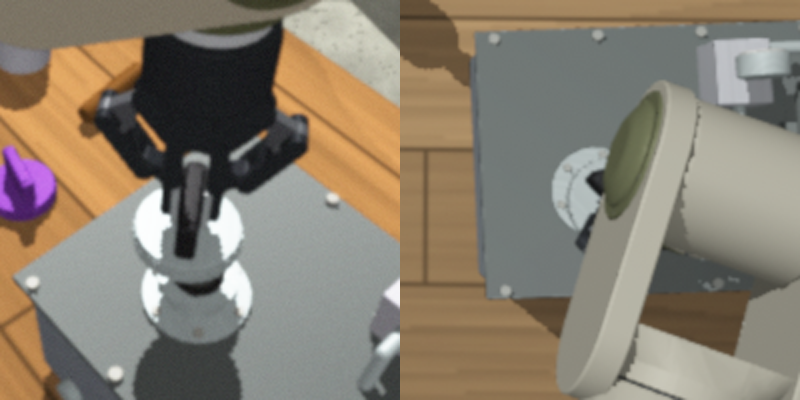

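>>> apply_moves(moves=[{"xyz": [0, 1.0, 0.5], "angular": [-1.7, 1.7, -1.6], "fingers": -1}, {"xyz": [0, 0, -0.05], "angular": [0, 0, 0], "fingers": -1}, {"xyz": [0, 0, -0.05], "angular": [0, 0, 0], "fingers": -1}])

```text
clock: 7.7
tcp_pos: [519.2, -62.6, 267.4]
tcp_rot: [[0.728, 0.685, -0.004], [0.685, -0.728, 0.002], [-0.002, -0.005, -1.0]]
contact_force: [-0.3, -0.6, -1.3]
width: 12.8
```

Run:
```python
from h import *
s=st([519.8,-63.3,255],-46)
im=snapshot("side")[...,::-1]; cv2.imwrite("pics/side4.png",im)
x0,y0=270,210
x1,y1=360,290
g=im[y0:y1,x0:x1]
cv2.imwrite("pics/z4.png",cv2.resize(g,None,fx=7,fy=7,interpolation=cv2.INTER_CUBIC))
p=s["tcp_pos"]
for dz in (30,46): print(dz,proj("side",p-[0,0,dz]))
```

```text
t 7.7 tcp [519.2 -62.6 267.4] jaw -46.73 z [-0.0043  0.0022 -1.    ] F [-0.27 -0.56 -1.26] M [-0.012  0.012 -0.067] w 12.8 j6 26.9
tool shift cm [-0.002  0.102  1.239]
rz -0.73 tilt fix rotvec deg [-0.26  0.1   0.  ]
30 [[320.75855217 253.79728026]]
46 [[320.10509152 260.47885363]]
```

View pics/z4.png

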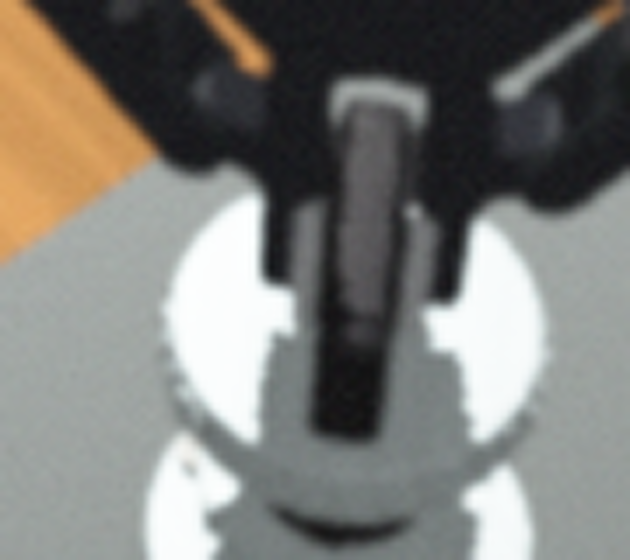

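Run:
```python
from h import *
p=np.array([519.2,-62.6,267.4]); b=np.array([.728,.685])
for dz in(30,32,33.5):
    q=onz("side",(270+345/7-.4,210+437/7-.4),p[2]-dz); d=q[:2]-p[:2]; print("barend",dz,d@b,d@[-b[1],b[0]])
    q=onz("side",(270+356/7-.4,210+328/7-.4),p[2]-dz); d=q[:2]-p[:2]; print("disc",dz,d@b,d@[-b[1],b[0]])
```

```text
barend 30 -30.138840888615977 -0.04941204209141421
disc 30 -4.548686297677621 0.06598079391473076
barend 32 -28.809877452672996 -0.039658564909313535
disc 32 -3.1065365816929265 0.0762446582382454
barend 33.5 -27.8131548757157 -0.03234345702277609
disc 33.5 -2.0249242947044057 0.08394255648088117
```

>>> apply_moves(moves=[{"xyz": [0.0, 0.1, 1.2], "angular": [0, 0, -0.7], "fingers": -1}, {"xyz": [0, 0, 1.2], "angular": [0, 0, 0], "fingers": -1}, {"xyz": [0, 0, 0.3], "angular": [0, 0, 0], "fingers": -1}, {"xyz": [0, 0, -0.05], "angular": [0, 0, 0], "fingers": -1}])

```text
clock: 8.25
tcp_pos: [519.5, -62.8, 238.5]
tcp_rot: [[0.72, 0.694, -0.006], [0.694, -0.72, 0.003], [-0.003, -0.006, -1.0]]
contact_force: [0.2, 0.1, -2.3]
width: 12.9
```

Run:
```python
from h import *
s=st([520,-63,235],-46)
```

```text
t 8.25 tcp [519.5 -62.8 238.5] jaw -46.03 z [-0.006   0.0026 -1.    ] F [ 0.17  0.08 -2.29] M [ 0.015 -0.002 -0.021] w 12.9 j6 26.1
tool shift cm [0.019 0.053 0.348]
rz -0.03 tilt fix rotvec deg [-0.34  0.14 -0.  ]
```

>>> apply_moves(moves=[{"xyz": [0, 0.05, 0.4], "angular": [-0.3, 0.1, 0], "fingers": -1}, {"xyz": [0, 0, 0.3], "angular": [0, 0, 0], "fingers": -1}, {"xyz": [0, 0, 0.1], "angular": [0, 0, 0], "fingers": -1}])

```text
clock: 8.62
tcp_pos: [520.0, -63.2, 230.5]
tcp_rot: [[0.72, 0.694, 0.0], [0.694, -0.72, -0.001], [-0.0, 0.001, -1.0]]
contact_force: [0.0, 0.1, -2.9]
width: 12.6
```

>>> apply_moves(moves=[{"xyz": [0, 0, 0.1], "angular": [0, 0, 0], "fingers": -1}])

```text
clock: 8.75
tcp_pos: [520.1, -63.3, 229.5]
tcp_rot: [[0.72, 0.694, 0.001], [0.694, -0.72, -0.001], [-0.0, 0.001, -1.0]]
contact_force: [0.2, -0.2, -1.9]
width: 12.7
```

>>> apply_moves(moves=[{"xyz": [0, 0, 0.1], "angular": [0, 0, 0], "fingers": -1}])

```text
clock: 8.88
tcp_pos: [520.1, -63.2, 228.5]
tcp_rot: [[0.72, 0.694, 0.001], [0.694, -0.72, -0.001], [0.0, 0.001, -1.0]]
contact_force: [0.3, 0.1, -2.8]
width: 12.7
```

>>> apply_moves(moves=[{"xyz": [0, 0, 0.1], "angular": [0, 0, 0], "fingers": -1}])

```text
clock: 9.0
tcp_pos: [520.1, -63.3, 227.5]
tcp_rot: [[0.72, 0.694, 0.001], [0.694, -0.72, -0.001], [0.0, 0.001, -1.0]]
contact_force: [1.0, 0.2, -1.9]
width: 12.9
```

>>> apply_moves(moves=[{"xyz": [0, 0, 0.1], "angular": [0, 0, 0], "fingers": -1}])

```text
clock: 9.12
tcp_pos: [520.2, -63.3, 226.5]
tcp_rot: [[0.72, 0.694, 0.001], [0.694, -0.72, -0.001], [0.0, 0.001, -1.0]]
contact_force: [0.5, 0.3, -1.7]
width: 12.6
```

>>> apply_moves(moves=[{"xyz": [0, 0, 0.1], "angular": [0, 0, 0], "fingers": -1}])

```text
clock: 9.25
tcp_pos: [520.3, -63.3, 226.1]
tcp_rot: [[0.72, 0.694, 0.002], [0.694, -0.72, -0.001], [0.0, 0.002, -1.0]]
contact_force: [-3.3, 1.1, 8.2]
width: 12.5
```

>>> apply_moves(moves=[{"xyz": [0, 0, 0.1], "angular": [0, 0, 0], "fingers": -1}])

```text
clock: 9.38
tcp_pos: [520.3, -63.3, 226.1]
tcp_rot: [[0.72, 0.694, 0.003], [0.694, -0.72, -0.001], [0.001, 0.003, -1.0]]
contact_force: [-3.5, 1.0, 8.2]
width: 12.4
```

Run:
```python
from h import *
s=st([520,-63,226],-46)
im=snapshot("side")[...,::-1]; cv2.imwrite("pics/side5.png",im)
cv2.imwrite("pics/z5.png",cv2.resize(im[220:320,270:370],None,fx=6,fy=6,interpolation=cv2.INTER_CUBIC))
p=s["tcp_pos"]
```

```text
t 9.38 tcp [520.3 -63.3 226.1] jaw -46.03 z [ 0.0027 -0.0015 -1.    ] F [-3.5   1.    8.15] M [0.197 0.701 0.05 ] w 12.4 j6 26.2
tool shift cm [-0.002 -0.039  0.006]
rz -0.03 tilt fix rotvec deg [ 0.17 -0.05 -0.  ]
```

View pics/z5.png

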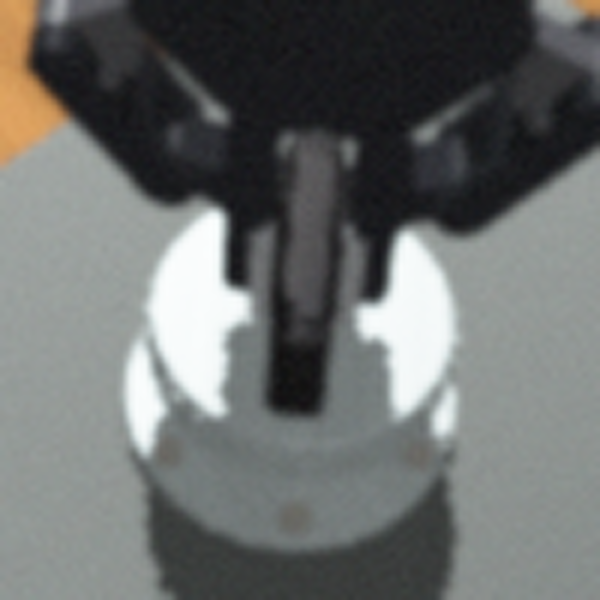

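>>> apply_moves(moves=[{"xyz": [0, 0, 0.04], "angular": [0, 0, 2], "fingers": -1}])

```text
clock: 9.55
tcp_pos: [520.5, -63.4, 226.3]
tcp_rot: [[0.744, 0.668, 0.004], [0.668, -0.744, -0.002], [0.002, 0.004, -1.0]]
contact_force: [0.3, -1.0, 0.1]
width: 12.6
```

>>> apply_moves(moves=[{"xyz": [0, 0, 0.04], "angular": [0, 0, 2], "fingers": -1}])

```text
clock: 9.68
tcp_pos: [520.9, -63.7, 226.2]
tcp_rot: [[0.769, 0.64, 0.006], [0.64, -0.769, -0.003], [0.002, 0.006, -1.0]]
contact_force: [0.4, -1.2, 0.6]
width: 13.1
```

Run:
```python
from h import *
s=st([520,-63,226],-46)
```

```text
t 9.68 tcp [520.9 -63.7 226.2] jaw -50.23 z [ 0.0057 -0.0032 -1.    ] F [ 0.41 -1.24  0.56] M [-0.336 -0.144  0.078] w 13.1 j6 30.4
tool shift cm [-0.024 -0.115  0.017]
rz -4.23 tilt fix rotvec deg [ 0.35 -0.13 -0.  ]
```

>>> apply_moves(moves=[{"xyz": [-0.02, -0.08, 0.06], "angular": [0.35, -0.1, 2], "fingers": -1}])

```text
clock: 9.8
tcp_pos: [520.6, -63.5, 225.8]
tcp_rot: [[0.792, 0.611, 0.002], [0.611, -0.792, -0.0], [0.001, 0.001, -1.0]]
contact_force: [0.8, -1.8, 2.2]
width: 12.8
```

>>> apply_moves(moves=[{"xyz": [0, 0, 0.06], "angular": [0, 0, 2], "fingers": -1}])

```text
clock: 9.93
tcp_pos: [520.5, -63.4, 224.9]
tcp_rot: [[0.814, 0.58, 0.001], [0.58, -0.814, 0.0], [0.001, 0.0, -1.0]]
contact_force: [-0.1, 0.4, -3.0]
width: 13.1
```

>>> apply_moves(moves=[{"xyz": [0, 0, 0.06], "angular": [0, 0, 2], "fingers": -1}])

```text
clock: 10.05
tcp_pos: [520.0, -63.0, 223.7]
tcp_rot: [[0.835, 0.55, -0.001], [0.55, -0.835, 0.002], [0.0, -0.002, -1.0]]
contact_force: [-0.5, 1.7, -0.8]
width: 12.7
```

Run:
```python
from h import *
s=st([520,-63,226],-54)
```

```text
t 10.05 tcp [520.  -63.  223.7] jaw -56.66 z [-0.0011  0.0018 -1.    ] F [-0.52  1.7  -0.82] M [0.422 0.13  0.015] w 12.7 j6 36.7
tool shift cm [-0.002  0.002 -0.232]
rz -2.66 tilt fix rotvec deg [-0.12 -0.    0.  ]
```

It is dropping in at a bar angle of about 33°. I'll lower it without turning.

>>> apply_moves(moves=[{"xyz": [0, 0, 0.1], "angular": [0, 0, 0], "fingers": -1}])

```text
clock: 10.18
tcp_pos: [519.7, -62.7, 222.2]
tcp_rot: [[0.836, 0.549, -0.002], [0.549, -0.836, 0.002], [-0.001, -0.003, -1.0]]
contact_force: [1.3, 0.4, -2.3]
width: 12.6
```

>>> apply_moves(moves=[{"xyz": [0, 0, 0.1], "angular": [0, 0, 0], "fingers": -1}])

```text
clock: 10.3
tcp_pos: [519.6, -62.7, 220.9]
tcp_rot: [[0.836, 0.549, -0.003], [0.549, -0.836, 0.003], [-0.001, -0.004, -1.0]]
contact_force: [0.3, 0.3, 2.1]
width: 12.8
```

>>> apply_moves(moves=[{"xyz": [0, 0, 0.1], "angular": [0, 0, 0], "fingers": -1}])

```text
clock: 10.42
tcp_pos: [519.6, -62.7, 220.2]
tcp_rot: [[0.836, 0.549, -0.002], [0.549, -0.836, 0.002], [-0.001, -0.003, -1.0]]
contact_force: [-2.7, -0.6, 3.6]
width: 12.8
```

>>> apply_moves(moves=[{"xyz": [0, 0, 0.1], "angular": [0, 0, 0], "fingers": -1}])

```text
clock: 10.55
tcp_pos: [519.6, -62.7, 219.6]
tcp_rot: [[0.836, 0.549, -0.002], [0.549, -0.836, 0.002], [-0.0, -0.003, -1.0]]
contact_force: [-2.6, -0.1, 4.8]
width: 13.1
```

>>> apply_moves(moves=[{"xyz": [0, 0, 0.1], "angular": [0, 0, 0], "fingers": -1}])

```text
clock: 10.68
tcp_pos: [519.6, -62.7, 219.2]
tcp_rot: [[0.835, 0.55, -0.001], [0.55, -0.835, 0.002], [-0.0, -0.002, -1.0]]
contact_force: [-2.1, 0.8, 7.0]
width: 13.0
```

>>> apply_moves(moves=[{"xyz": [0, 0, 0.1], "angular": [0, 0, 2], "fingers": -1}])

```text
clock: 10.8
tcp_pos: [519.8, -62.8, 218.9]
tcp_rot: [[0.854, 0.52, -0.0], [0.52, -0.854, 0.001], [0.001, -0.001, -1.0]]
contact_force: [-2.1, 0.4, 5.9]
width: 13.4
```

>>> apply_moves(moves=[{"xyz": [0, 0, 0.1], "angular": [0, 0, 2], "fingers": -1}])

```text
clock: 10.92
tcp_pos: [520.0, -62.8, 218.7]
tcp_rot: [[0.872, 0.489, 0.002], [0.489, -0.872, 0.001], [0.002, 0.0, -1.0]]
contact_force: [-2.2, 1.1, 7.4]
width: 12.8
```

>>> apply_moves(moves=[{"xyz": [0, 0, 0.1], "angular": [0, 0, 2], "fingers": -1}])

```text
clock: 11.05
tcp_pos: [520.2, -62.9, 218.6]
tcp_rot: [[0.889, 0.457, 0.003], [0.457, -0.889, 0.0], [0.003, 0.001, -1.0]]
contact_force: [-1.8, 1.0, 7.8]
width: 12.7
```

Run:
```python
from h import *
s=st([520,-63,217.3],-54)
```

```text
t 11.05 tcp [520.2 -62.9 218.6] jaw -62.8 z [ 0.003  0.    -1.   ] F [-1.78  0.96  7.78] M [0.139 0.477 0.058] w 12.7 j6 42.9
tool shift cm [-0.024 -0.004  0.131]
rz -8.8 tilt fix rotvec deg [ 0.08 -0.16 -0.  ]
```

>>> apply_moves(moves=[{"xyz": [-0.03, 0, 0.1], "angular": [0.1, -0.2, 3], "fingers": -1}, {"xyz": [-0.01, 0, 0.1], "angular": [0, -0.05, 3], "fingers": -1}])

```text
clock: 11.3
tcp_pos: [520.7, -63.3, 218.7]
tcp_rot: [[0.933, 0.359, 0.003], [0.359, -0.933, -0.002], [0.002, 0.003, -1.0]]
contact_force: [-2.4, -0.0, 8.8]
width: 12.8
```

Run:
```python
from h import *
s=st([520,-63,217.3],-99)
```

```text
t 11.3 tcp [520.7 -63.3 218.7] jaw -68.95 z [ 0.0027 -0.0017 -1.    ] F [-2.35 -0.    8.82] M [0.203 0.37  0.089] w 12.8 j6 49.1
tool shift cm [-0.058 -0.05   0.135]
rz 30.05 tilt fix rotvec deg [ 0.14 -0.11  0.  ]
```

>>> apply_moves(moves=[{"xyz": [-0.01, 0, 0.1], "angular": [0, -0.05, 3], "fingers": -1}, {"xyz": [-0.01, 0, 0.08], "angular": [0, -0.05, 3], "fingers": -1}])

```text
clock: 11.55
tcp_pos: [521.2, -63.6, 218.8]
tcp_rot: [[0.967, 0.257, 0.005], [0.257, -0.967, -0.004], [0.004, 0.005, -1.0]]
contact_force: [-0.4, 0.0, 7.5]
width: 13.0
```

Run:
```python
from h import *
s=st([520,-63,217.3],-99)
```

```text
t 11.55 tcp [521.2 -63.6 218.8] jaw -75.13 z [ 0.0049 -0.0037 -1.    ] F [-0.44  0.04  7.48] M [0.172 0.378 0.092] w 13.0 j6 55.3
tool shift cm [-0.102 -0.086  0.147]
rz 23.87 tilt fix rotvec deg [ 0.27 -0.22 -0.  ]
```

>>> apply_moves(moves=[{"xyz": [-0.08, -0.06, 0.12], "angular": [0.3, -0.3, 3], "fingers": -1}, {"xyz": [-0.03, 0, 0.12], "angular": [0.05, -0.1, 3], "fingers": -1}])

```text
clock: 11.8
tcp_pos: [521.3, -63.8, 218.6]
tcp_rot: [[0.989, 0.151, 0.003], [0.151, -0.989, -0.001], [0.002, 0.002, -1.0]]
contact_force: [-1.3, 0.7, 7.1]
width: 13.0
```

Run:
```python
from h import *
s=st([520,-63,217.3],-99)
```

```text
t 11.8 tcp [521.3 -63.8 218.6] jaw -81.31 z [ 0.0026 -0.0013 -1.    ] F [-1.28  0.73  7.14] M [0.199 0.365 0.1  ] w 13.0 j6 61.4
tool shift cm [-0.118 -0.096  0.126]
rz 17.69 tilt fix rotvec deg [ 0.1  -0.13 -0.  ]
```

>>> apply_moves(moves=[{"xyz": [-0.04, -0.03, 0.12], "angular": [0.1, -0.1, 3], "fingers": -1}, {"xyz": [-0.03, 0, 0.12], "angular": [0.05, -0.1, 3], "fingers": -1}])

```text
clock: 12.05
tcp_pos: [521.5, -63.9, 218.2]
tcp_rot: [[0.999, 0.044, 0.003], [0.044, -0.999, -0.001], [0.003, 0.001, -1.0]]
contact_force: [-2.0, 1.0, 7.9]
width: 13.1
```

Run:
```python
from h import *
s=st([520,-63,217.3],-99)
im=snapshot("side")[...,::-1]
cv2.imwrite("pics/z6.png",cv2.resize(im[220:320,270:370],None,fx=6,fy=6,interpolation=cv2.INTER_CUBIC))
```

```text
t 12.05 tcp [521.5 -63.9 218.2] jaw -87.48 z [ 3.5e-03 -9.0e-04 -1.0e+00] F [-2.04  0.96  7.85] M [0.206 0.39  0.126] w 13.1 j6 67.6
tool shift cm [-0.15  -0.101  0.091]
rz 11.52 tilt fix rotvec deg [ 0.06 -0.2   0.  ]
```

View pics/z6.png

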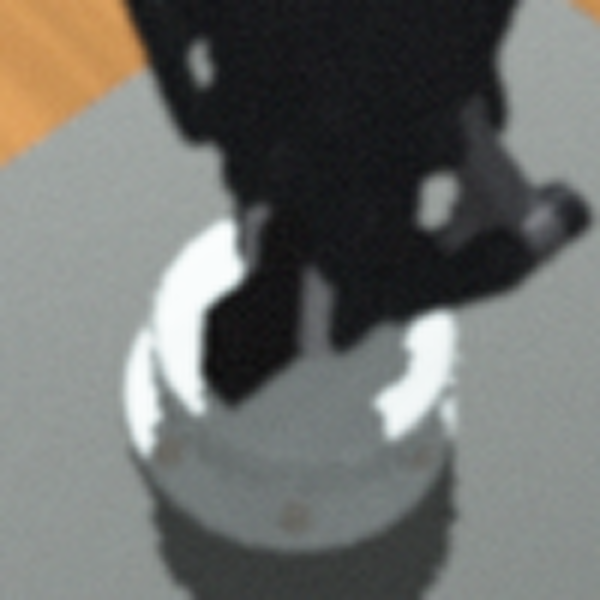

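The cap is turning with the gripper, level and seated, and is being drawn down. I'll use smaller steps toward the stop.

>>> apply_moves(moves=[{"xyz": [-0.06, 0.03, 0.1], "angular": [0.05, -0.2, 2.5], "fingers": -1}])

```text
clock: 12.22
tcp_pos: [521.5, -64.2, 218.2]
tcp_rot: [[1.0, -0.003, 0.003], [-0.003, -1.0, -0.0], [0.003, 0.0, -1.0]]
contact_force: [0.4, 2.2, 6.2]
width: 12.8
```

Run:
```python
from h import *
s=st()
```

```text
t 12.22 tcp [521.5 -64.2 218.2] jaw -90.16 z [ 2.6e-03 -4.0e-04 -1.0e+00] F [0.42 2.2  6.15] M [ 0.501 -0.011  0.155] w 12.8 j6 70.2
```

>>> apply_moves(moves=[{"xyz": [-0.03, 0, 0.1], "angular": [0, -0.1, 2], "fingers": -1}])

```text
clock: 12.35
tcp_pos: [521.6, -64.2, 218.0]
tcp_rot: [[0.999, -0.039, 0.003], [-0.039, -0.999, -0.001], [0.003, 0.001, -1.0]]
contact_force: [-2.4, 0.5, 6.2]
width: 13.0
```

Run:
```python
from h import *
s=st()
```

```text
t 12.35 tcp [521.6 -64.2 218. ] jaw -92.21 z [ 2.8e-03 -8.0e-04 -1.0e+00] F [-2.36  0.48  6.22] M [0.152 0.305 0.25 ] w 13.0 j6 72.3
```

>>> apply_moves(moves=[{"xyz": [-0.03, 0, 0.1], "angular": [0, -0.1, 2], "fingers": -1}])

```text
clock: 12.48
tcp_pos: [521.6, -64.2, 217.8]
tcp_rot: [[0.997, -0.074, 0.003], [-0.074, -0.997, -0.001], [0.003, 0.001, -1.0]]
contact_force: [-0.9, 0.7, 6.7]
width: 12.4
```

Run:
```python
from h import *
s=st(None,-99)
```

```text
t 12.47 tcp [521.6 -64.2 217.8] jaw -94.24 z [ 0.0027 -0.0013 -1.    ] F [-0.89  0.69  6.69] M [0.202 0.371 0.211] w 12.4 j6 74.3
rz 4.76 tilt fix rotvec deg [ 0.06 -0.16  0.  ]
```

>>> apply_moves(moves=[{"xyz": [-0.03, 0, 0.1], "angular": [0, -0.1, 2], "fingers": -1}])

```text
clock: 12.6
tcp_pos: [521.6, -64.3, 217.7]
tcp_rot: [[0.994, -0.109, 0.003], [-0.109, -0.994, -0.002], [0.003, 0.002, -1.0]]
contact_force: [-2.7, 0.8, 7.3]
width: 12.8
```

Run:
```python
from h import *
s=st()
```

```text
t 12.6 tcp [521.6 -64.3 217.7] jaw -96.28 z [ 0.0027 -0.0018 -1.    ] F [-2.71  0.77  7.27] M [0.129 0.324 0.256] w 12.8 j6 76.4
```

>>> apply_moves(moves=[{"xyz": [-0.02, 0, 0.1], "angular": [0, -0.1, 1.5], "fingers": -1}])

```text
clock: 12.72
tcp_pos: [521.6, -64.3, 217.6]
tcp_rot: [[0.991, -0.136, 0.002], [-0.136, -0.991, -0.002], [0.003, 0.002, -1.0]]
contact_force: [-2.9, 0.2, 7.6]
width: 12.7
```

Run:
```python
from h import *
s=st()
```

```text
t 12.72 tcp [521.6 -64.3 217.6] jaw -97.8 z [ 0.0024 -0.0023 -1.    ] F [-2.88  0.24  7.6 ] M [0.175 0.49  0.19 ] w 12.7 j6 77.9
```

>>> apply_moves(moves=[{"xyz": [-0.02, 0, 0.1], "angular": [0, -0.1, 1.5], "fingers": -1}])

```text
clock: 12.85
tcp_pos: [521.6, -64.4, 217.5]
tcp_rot: [[0.987, -0.162, 0.002], [-0.162, -0.987, -0.003], [0.003, 0.002, -1.0]]
contact_force: [-2.2, 1.0, 8.5]
width: 12.6
```

Run:
```python
from h import *
s=st(None,-99)
```

```text
t 12.85 tcp [521.6 -64.4 217.5] jaw -99.32 z [ 0.0021 -0.0027 -1.    ] F [-2.24  0.99  8.47] M [0.278 0.452 0.379] w 12.6 j6 79.4
rz -0.32 tilt fix rotvec deg [ 0.13 -0.14 -0.  ]
```

Near home now, with the moment at 0.38 Nm. I'll turn about 1° per step.

>>> apply_moves(moves=[{"xyz": [-0.02, 0, 0.1], "angular": [0.1, -0.1, 1.2], "fingers": -1}])

```text
clock: 12.98
tcp_pos: [521.7, -64.3, 217.5]
tcp_rot: [[0.983, -0.182, 0.002], [-0.182, -0.983, -0.001], [0.003, 0.001, -1.0]]
contact_force: [-2.2, 1.5, 8.1]
width: 12.7
```

Run:
```python
from h import *
s=st()
```

```text
t 12.97 tcp [521.7 -64.3 217.5] jaw -100.51 z [ 0.0024 -0.0011 -1.    ] F [-2.17  1.53  8.08] M [0.288 0.38  0.474] w 12.7 j6 80.6
```

>>> apply_moves(moves=[{"xyz": [-0.02, 0, 0.1], "angular": [0, 0, 1], "fingers": -1}])

```text
clock: 13.1
tcp_pos: [521.7, -64.1, 217.5]
tcp_rot: [[0.98, -0.199, 0.004], [-0.199, -0.98, -0.002], [0.004, 0.001, -1.0]]
contact_force: [-1.5, 1.0, 8.5]
width: 12.8
```

Run:
```python
from h import *
s=st()
```

```text
t 13.1 tcp [521.7 -64.1 217.5] jaw -101.47 z [ 0.004  -0.0017 -1.    ] F [-1.48  1.02  8.55] M [0.224 0.468 0.707] w 12.8 j6 81.6
```

>>> apply_moves(moves=[{"xyz": [-0.02, 0, 0.1], "angular": [0, 0, 1], "fingers": -1}])

```text
clock: 13.22
tcp_pos: [521.7, -64.1, 217.5]
tcp_rot: [[0.977, -0.215, 0.005], [-0.215, -0.977, -0.003], [0.006, 0.001, -1.0]]
contact_force: [-1.9, 0.1, 9.0]
width: 12.4
```

Run:
```python
from h import *
s=st()
```

```text
t 13.22 tcp [521.7 -64.1 217.5] jaw -102.39 z [ 0.0055 -0.0026 -1.    ] F [-1.89  0.07  9.  ] M [0.132 0.496 0.95 ] w 12.4 j6 82.5
```

The moment climbed to 0.95 Nm with no further descent, so this is the stop. I'll ease off the torque and open.

>>> apply_moves(moves=[{"xyz": [0, 0, -0.05], "angular": [0, 0, -2], "fingers": -1}])

```text
clock: 13.35
tcp_pos: [521.6, -64.0, 217.8]
tcp_rot: [[0.984, -0.179, 0.005], [-0.179, -0.984, -0.002], [0.006, 0.001, -1.0]]
contact_force: [1.2, -0.4, -6.7]
width: 12.9
```

Run:
```python
from h import *
s=st([521,-64,217],-99)
```

```text
t 13.35 tcp [521.6 -64.  217.8] jaw -100.3 z [ 0.0052 -0.0025 -1.    ] F [ 1.22 -0.37 -6.69] M [ 0.024 -0.151 -0.237] w 12.9 j6 80.4
tool shift cm [-0.06   0.011  0.075]
rz -1.3 tilt fix rotvec deg [ 0.09 -0.32  0.  ]
```

>>> apply_moves(moves=[{"xyz": [0, 0, 0.03], "angular": [0, 0, 0.5], "fingers": -1}])

```text
clock: 13.48
tcp_pos: [521.7, -64.0, 217.6]
tcp_rot: [[0.982, -0.187, 0.005], [-0.187, -0.982, -0.002], [0.006, 0.001, -1.0]]
contact_force: [-1.6, 0.8, 4.9]
width: 12.9
```

Run:
```python
from h import *
s=st()
```

```text
t 13.47 tcp [521.7 -64.  217.6] jaw -100.78 z [ 0.0054 -0.0025 -1.    ] F [-1.61  0.77  4.91] M [0.233 0.408 0.373] w 12.9 j6 80.9
```

>>> apply_moves(moves=[{"xyz": [0, 0, 0], "angular": [0, 0, 0], "fingers": -0.3}, {"xyz": [0, 0, -0.05], "angular": [0, 0, 0], "fingers": -0.3}, {"xyz": [0, 0, -0.05], "angular": [0, 0, 0], "fingers": 0}])

```text
clock: 13.85
tcp_pos: [521.9, -64.2, 218.4]
tcp_rot: [[0.982, -0.188, 0.006], [-0.188, -0.982, -0.003], [0.006, 0.001, -1.0]]
contact_force: [-0.5, 0.3, -0.5]
width: 42.8
```

Run:
```python
from h import *
s=st()
```

```text
t 13.85 tcp [521.9 -64.2 218.4] jaw -100.84 z [ 0.0057 -0.0026 -1.    ] F [-0.47  0.26 -0.49] M [-0.028  0.009 -0.027] w 42.8 j6 80.9
```

>>> apply_moves(moves=[{"xyz": [0, 0, -2], "angular": [0, 0, 0], "fingers": 0.2}, {"xyz": [0, 0, -5], "angular": [0, 0, 0], "fingers": 0.2}, {"xyz": [0, 0, -6], "angular": [0, 0, 0], "fingers": 0.2}, {"xyz": [-6, 0, -3], "angular": [0, 0, 0], "fingers": 0.2}, {"xyz": [-6, 0, 0], "angular": [0, 0, 0], "fingers": 0.2}, {"xyz": [-5, 0, 0], "angular": [0, 0, 0], "fingers": 0.2}, {"xyz": [0, 0, -0.05], "angular": [0, 0, 0], "fingers": 0.2}])

```text
clock: 14.72
tcp_pos: [354.7, -32.0, 380.7]
tcp_rot: [[0.982, -0.189, 0.007], [-0.189, -0.982, -0.004], [0.008, 0.003, -1.0]]
contact_force: [0.5, 0.8, 0.9]
width: 51.3
```

Run:
```python
from h import *
s=st()
a=snapshot("side")[...,::-1];b=snapshot("top")[...,::-1]
cv2.imwrite("pics/s7.png",a);cv2.imwrite("pics/t7.png",b)
W=np.hstack([cv2.resize(x,(400,400),interpolation=cv2.INTER_CUBIC) for x in(a[235:315,280:360],b[215:295,345:425])])
cv2.imwrite("pics/z7.png",W)
```

```text
t 14.72 tcp [354.7 -32.  380.7] jaw -100.9 z [ 0.0073 -0.004  -1.    ] F [0.47 0.81 0.92] M [-0.031 -0.005 -0.031] w 51.3 j6 76.5
```

View pics/z7.png

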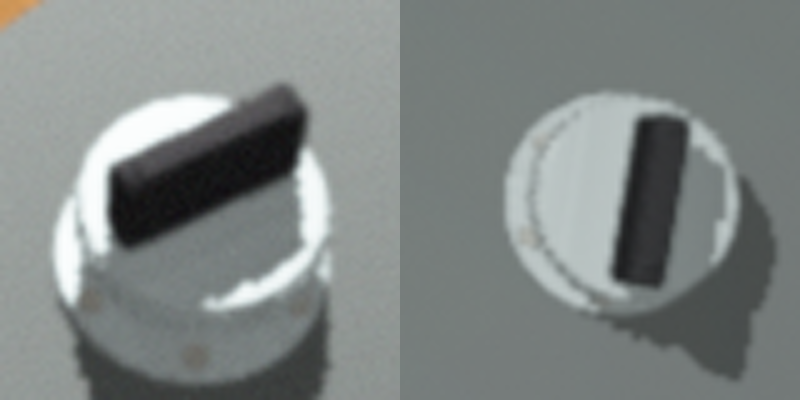

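View pics/s7.png

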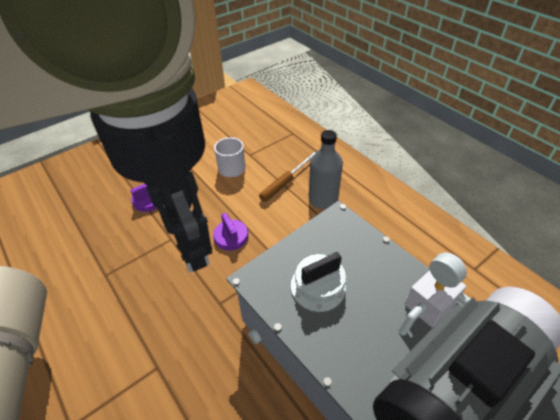

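Run:
```python
from h import *
b=cv2.imread("pics/t7.png");x0,y0=345,215
g=cv2.cvtColor(b[y0:295,x0:425],cv2.COLOR_BGR2GRAY); m=(g<65).astype(np.uint8)
k,l,s,c=cv2.connectedComponentsWithStats(m);i=1+np.argmax(s[1:,4])
cn=cv2.findContours((l==i).astype(np.uint8),0,2)[0][0]
r=cv2.minAreaRect(cn+[x0,y0]);print(r,s[i])
bp=cv2.boxPoints(r); P=[onz("top",q,210) for q in bp]
e=max([P[1]-P[0],P[2]-P[1]],key=np.linalg.norm); print("len",np.linalg.norm(e),"bar ang",np.degrees(np.arctan2(e[1],e[0])),"centre z200",onz("top",r[0],200))
# triangulated heights of bar top corners: side far/near top corners vs top
def tri(us,ut):
    o1,d1=ray("side",us);o2,d2=ray("top",ut);A=np.c_[d1,-d2];t=np.linalg.lstsq(A,o2-o1,rcond=None)[0];p,q=o1+t[0]*d1,o2+t[1]*d2;return (p+q)/2,np.linalg.norm(p-q)
f=lambda x,y:(280+x/5-.4,235+y/5-.4); h=lambda x,y:(345+(x-400)/5-.4,215+y/5-.4)
print(tri(f(118,168),h(625,276)),tri(f(298,96),h(665,124)))
```

```text
((394.689208984375, 254.8648681640625), (9.86393928527832, 33.04419708251953), 9.462322235107422) [ 43  24  14  33 324]
len 58.78085517296141 bar ang -10.152542169344855 centre z200 [521.72019371 -65.72157068 200.        ]
(array([495.65682352, -53.25699658, 212.92065506]), np.float64(0.6171307539499546)) (array([550.12109217, -67.88074503, 216.20128947]), np.float64(2.5021081317982694))
```

```bash
python3 -c "
from h import *
print(job.hand_in()); st()"
```

```text
the job is handed in; nothing more can be done
None
the job is handed in; nothing more can be done
```

I closed the tank: the cap is on the neck, turned clockwise to its stop, and released. I handed the job in about 15 s into the 64 s. No verdict came back.

- **Dropping in:** I set the cap on the rim with about 11 N and turned it clockwise under light press. It dropped into the notches at a bar angle of about 33–36°.
- **Locking:** I pressed it in with about 10 N and twisted it clockwise by about 45°. At the stop the tool stopped sinking and the turning moment rose to 0.95 Nm, just under the 1 Nm limit. I then eased the torque off and opened the jaws.

Last checks:
- **Lock holds:** after release the bar stood at −10.2° in the top view, against −10.8° in the jaws, so it did not spring back noticeably.
- **Height:** the tool came down 8.6–8.8 mm from resting on the rim, where 9.0 mm was expected. That puts the seal at about 3.1–3.3 mm, close to the 3.1 mm limit, and I had no direct reading of it.
- **Centre:** the camera put the bar's centre about 2–3 mm from my estimate of the neck's centre. That includes up to 2 mm of calibration error.
- **Level:** the bar's two top corners, picked by hand from the pictures, came out 3 mm apart in height. Taken literally that is just over 3 degrees of tilt, but I put it down to picking error, because the cap looks level in the pictures.
- **Surroundings:** in the last pictures the bottle, tin and screwdriver look undisturbed (judged by eye). The arm was clear of everything.

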